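# Stop the shaker mill and hold its lid open for the gas stay

### The job

The gas stay of the shaker mill's lid has not been fitted yet, so the lid drops shut if it is let go. Press the mushroom-headed stop button on the mill's control box fully in and let it come back out, then raise the lid without letting it drop and hold it open at 60 degrees from shut, the angle at which a workmate can snap the stay onto its ball studs. Finish while you are still holding the lid there, and leave the start button and the loose things on the bench alone.

Things in the scene. Friction and masses are not known exactly. Their poses are not given: they have to be found in the camera images.
- mill: bench shaker mill, fixed: white steel housing 270 mm deep (x) by 280 mm wide (y), its top 142 mm above the bench, with an open well in the top holding two clamped grinding jars. Origin: middle of its footprint, on the bench. x points from its front to its rear (hinge side), y to its left, z up.
- lid: the mill's grey sheet-steel lid, 0.48 to 0.75 kg: a pan 220 mm deep, 270 mm wide, 15 mm high over the well. Origin: on the hinge axis at mid width. Shut, its axes are those of the mill (they turn with the lid): the pan reaches from x = -4 to -224, y = -135 to 135 and z = -2 to 13 mm. It falls shut from any angle under about 75 degrees.
- lid_handle (a point): middle of the bar of the lid's black bow handle: a round bar 12 mm thick and 110 mm long, parallel to the hinge, on two posts 55 mm to either side of this point. In the lid's frame it is at (-185, 0, 51) mm, 38 mm above the lid's upper face; 201 mm above the bench when shut. The bar can roll between gripper pads.
- hinge_axis (a point): middle of the lid's hinge axis, fixed on the mill at (105, 0, 150) mm in the mill's frame; the axis runs along the mill's y.
- lid_hinge (a joint): opening angle of the lid, rad: 0 shut, growing as the front edge with the handle rises and swings over to the rear (60 degrees = 1.047; stop at 1.75). At angle a, a point (x, z) of the lid's frame lies, in the mill's frame, at hinge + (x cos a + z sin a, -x sin a + z cos a). Nearly frictionless.
- control_box: the mill's control box, fixed: white desk enclosure about 130 by 130 mm and 100 mm high, standing on the bench on the left or the right of the mill. Its upper face slopes 20 degrees, lower towards its front (-x), and carries a dark display, the start and the stop button. Origin: middle of the footprint, on the bench; x front to rear, y to its left.
- stop_button_top (a point): middle of the top of the stop button: black mushroom head 36 mm in diameter, standing 25 mm out of the sloping face, the right-hand (-y) one of the two buttons, 64 mm from the start button. Its z axis points out of the face along the button's travel, 20 degrees from vertical towards the box's front. At (-29, -32, 94) mm in the box's frame, moving with the button.
- stop_button (a joint): how far the stop button is pressed in, m: 0 out, 0.006 fully in, along the point's -z. A spring pushes it back; it takes 1.5 N to start and 5 N to press fully in. It does not latch.
- start_button_top (a point): middle of the top of the start button: flat black button 20 mm in diameter, 15 mm out of the sloping face in a ring 30 mm in diameter that stands 8 mm out, the left-hand (+y) one, at (-26, 32, 85) mm in the box's frame. To be left alone.
- start_button (a joint): how far the start button is pressed in, m: 0 out, 0.006 fully in; to be left alone.
- gas_stay: bystander, loose: the black gas stay with a steel rod, about 215 mm long and 18 mm thick, lying on the bench along its x. Origin: middle, on the bench.
- wrench: bystander, loose: steel wrench 170 mm long lying on the bench along its x. Origin: on the bench.
- grinding_bowl: bystander, loose: heavy dark steel bowl 120 mm in diameter and 70 mm high, standing on the side of the mill where the control box is not. Origin: middle of its foot.

How it is judged:
By the outcome, as a careful person would: the job done as asked, in the order asked, and still so for the second after the job is handed in, while the arm keeps its last pose, push and grip.
It also fails if it takes over 50 s, if anything falls off the work surface, if the arm or the gripper's body presses on something with over 40 N, if the wrist force passes 120 N, or if a joint passes its speed limit or range.

### The arm

A 7-joint arm with a two-finger parallel gripper is mounted at the origin on the work surface. World frame = base frame: x ahead of the robot, y to its left, z up, the work surface at z = 0. Lengths are in m, angles in rad, forces in N, time in s.
With the tool pointing down it reaches from about 0.4 to 0.85 m from the base axis. Payload 10.4 kg.
Tool frame: the origin (TCP) lies at the very end of the fingers, on their centre line; the grasp point (between the pads) lies 19 mm behind it; z points along the fingers, y is the direction in which the jaws open and shut (so a half turn about z gives the same grasp; the last joint's range is limited). The gripper opens to 87 mm and grips with 3 to 60 N. Pads are 19 mm wide; open, the fingers measure 117 mm over their backs; the gripper's body (75 mm by 190 mm) begins 51 mm behind the grasp point.
Start: joints at [1.256, 0.332, -0.065, 1.46, 0.022, 1.35, -0.088], TCP at [0.18, -0.599, 0.223] pointing down, gripper open.
Joint ranges: [-2.6, 2.6], [-0.5, 2.12], [-1.47, 1.34], [0.16, 2.42], [-1.27, 4.41], [0.06, 2.06], [-2.6, 2.6]. Speed limits (rad/s): [2.22, 2.22, 2.79, 2.79, 3.14, 3.14, 3.14].

### API

Orientations are given as a unit quaternion [w, x, y, z].
In Python, from cell import bot, eyes gives the robot as it stands.
- The arm moves only by the tool apply_moves, never from a script. Its argument "moves" is one flat list of numbers, 6 for each row, row after row: the shift along the tool's x, y, z in cm, then the turn, a rotation vector about the tool's x, y, z in rad. In form: [tx, ty, tz, wx, wy, wz, tx, ty, tz, wx, wy, wz, ...]. A call has 1 to 10 rows; each row is the pose to reach, as a shift and turn from the pose commanded when the call began, along the tool's axes at that moment; what a row does not reach only later rows make up. A row lasts 1/10 s, in which the tool goes at most 50 mm and 8.59 degrees, less where a joint would pass 70% of its speed; a pose out of reach is approached as far as the arm can. A call with a gripper value outside its range is refused whole. "claw" is the closure, from 0 (fully open) to 1 (shut), set as the call begins (left out, the last holds). The fingers move at their own pace and stop on an object; the grip force is fixed at half the most. Time passes only in rows, so rows that repeat a pose let the fingers close. It gives the time, the measured TCP pose, the force and the opening at its end, in the units of the state.
- bot.sense(): the state, without advancing time (a new reading comes with each control period).
- eyes.camera(name): name is "scene" or "top"; returns (picture, depth): 420x560x3 uint8, red, green, blue; 420x560 float32, m along the optical axis (not along the pixel's ray), 0 where there is no reading.
- eyes.calibration(name): a dict with "K" (3x3 intrinsics, pixels), "world_to_cam" (4x4, takes a point from world to camera coordinates). Camera axes: x right, y down, z forward; pixel columns grow to the right and rows downward; lengths in m; the calibration is good to about 2 mm. A picture is of the moment at which its call begins. calibration takes no time and is no camera call.
- bot.close_job(): hands the job in, once; it reports no verdict.
The state is a dict: "t": time; "joint_pos": joint angles; "qvel": joint speeds; "effort": joint torques, N m; "ee_pos": TCP position; "orientation": TCP orientation; "wrist_force": force on the tool from outside, world axes, zero at the start; "ft_torque": the same for the moment, N m; "finger_gap": finger opening in m.
Only numpy, scipy, OpenCV 4.12 (cv2) and the standard library are available. Lean on these libraries where they do the work, as an engineer would, in place of code of your own. Each camera call takes 0.05 s, during which the arm holds its last target. There are 200 camera calls.

## Working session

There is one attempt and no reset: what is moved stays moved. The work goes in short steps, Python scripts to look and compute and a tool call to move; the robot and the scene stay as the last step left them, time stands still between calls to the robot, and variables do not carry over. Pictures are saved under pics/ and viewed, about 8 in all and at most 12, crops included, and the job is handed in when it is done.

Besides the shell and the picture viewer there is one more tool, called after "Call:" as name(argument=value, ...) on one line, values as JSON. apply_moves: Moves the arm, as the interface text tells. Its arguments: {"type":"object","properties":{"moves":{"type":"array","items":{"type":"number"}},"claw":{"type":"number"}},"required":["moves"]}

```bash
mkdir -p pics
python3 - <<'E'
from cell import bot, eyes
import cv2,numpy as np
for n in("scene","top"):
    p,d=eyes.camera(n); c=eyes.calibration(n)
    cv2.imwrite(f"pics/{n}0.png",p[:,:,::-1]); np.savez(f"{n}0.npz",p=p,d=d,K=c["K"],T=c["world_to_cam"])
    T=np.array(c["world_to_cam"]);print(n,c["K"],(-T[:3,:3].T@T[:3,3]).round(3),T[:3,:3].round(2).tolist())
print(bot.sense())
E
```

```text
scene [[421.32631933   0.         271.1680286 ]
 [  0.         421.32631933 202.45094205]
 [  0.           0.           1.        ]] [ 1.033 -0.393  0.995] [[0.64, 0.77, 0.0], [0.63, -0.52, -0.58], [-0.44, 0.37, -0.82]]
top [[400.86195861   0.         282.46898082]
 [  0.         400.86195861 216.28872752]
 [  0.           0.           1.        ]] [0.462 0.003 1.274] [[-0.02, -1.0, -0.02], [-0.99, 0.02, -0.1], [0.1, 0.01, -0.99]]
{'t': 0.1, 'joint_pos': array([ 1.25642105,  0.33281264, -0.06469069,  1.46085266,  0.02162549,
        1.34986272, -0.08848987]), 'qvel': array([ 5.87472105e-04, -1.75420611e-03, -2.02798576e-04, -2.78873290e-03,
        7.32919256e-04, -1.57436692e-05,  5.59965675e-04]), 'effort': array([ 6.53764218e-04, -6.24545074e+01,  2.42129713e-02, -3.90718746e+01,
       -6.14912342e-02,  3.66231753e-02,  4.31723743e-05]), 'ee_pos': array([ 0.17967174, -0.59827144,  0.22183322]), 'orientation': array([-6.05738680e-04,  9.89375176e-01,  1.45383549e-01, -1.30462257e-04]), 'wrist_force': array([ 0.2804589 , -1.20376327, -0.91094578]), 'ft_torque': array([-0.03431734, -0.02681848,  0.02348651]), 'finger_gap': 0.08700906208237036}
```

View pics/scene0.png

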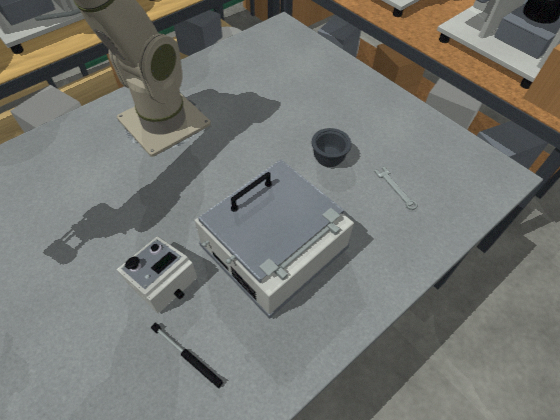

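View pics/top0.png

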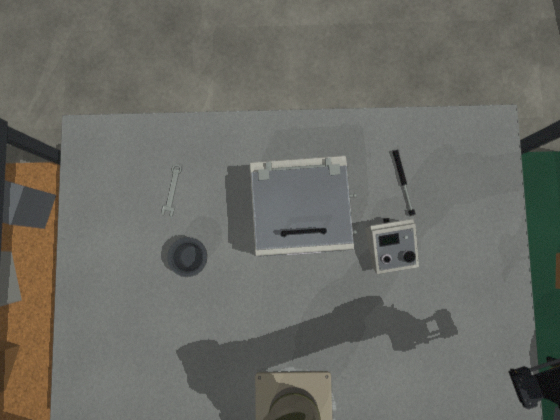

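The scene view shows the stop button at about (132,263), the start button at (155,247) and the handle from (234,205) to (269,178). The top view shows the stop button at (409,257), the start button at (387,259), the handle from (283,232) to (326,231), and the lid corners near (251,165), (349,160) and (352,247). The control box is on the robot's right (-y).

```bash
cat > h.py <<'E'
import numpy as np,cv2
def load(n,s="0"):
    z=np.load(f"{n}{s}.npz"); p,d,K,T=z["p"],z["d"],z["K"],z["T"]
    v,u=np.mgrid[:420,:560]
    c=np.stack([(u-K[0,2])*d/K[0,0],(v-K[1,2])*d/K[1,1],d],-1)
    return p,d,(c-T[:3,3])@T[:3,:3],K,T
def ray(n,uv,h,s="0"):
    z=np.load(f"{n}{s}.npz"); K,T=z["K"],z["T"]; R=T[:3,:3]
    o=-R.T@T[:3,3]; r=R.T@np.linalg.inv(K)@np.array([*uv,1.]); return o+r*(h-o[2])/r[2]
E
python3 - <<'E'
from h import *
np.set_printoptions(precision=4,suppress=True)
for n,win in(("top",dict(handle=(275,222,335,242),stop=(399,248,419,268),start=(380,252,395,266))),("scene",dict(handle=(225,168,278,215),stop=(122,253,143,274),start=(148,240,162,254)))):
    p,d,W,K,T=load(n)
    g=p.max(-1)
    for k,(a,b,c,e) in win.items():
        m=np.zeros_like(g,bool); m[b:e,a:c]=g[b:e,a:c]<50
        q=W[m]; ys,xs=np.nonzero(m); uv=(xs.mean(),ys.mean())
        print(n,k,m.sum(),uv,"depth med",np.median(q,0),"z pct",np.percentile(q[:,2],[5,50,95]),"ray",[ray(n,uv,h)for h in{"handle":(.201,),"stop":(.085,.094),"start":(.085,)}[k]])
        if k=="handle":
            hh=q[q[:,2]>.19]; mm=hh.mean(0); print("  bar",len(hh),mm,np.linalg.svd(hh-mm,full_matrices=False)[2][0],np.ptp(hh,axis=0))
# mill housing/lid outline from top heights
p,d,W,K,T=load("top")
for lo,hi in((.13,.175),):
    m=((W[...,2]>lo)&(W[...,2]<hi)).astype(np.uint8); m[300:]=0
    cs=cv2.findContours(m,0,2)[0]; c=max(cs,key=cv2.contourArea)
    r=cv2.minAreaRect(c); print(r,[ray("top",u,.142) for u in cv2.boxPoints(r)])
m=((W[...,2]>.03)&(W[...,2]<.12)).astype(np.uint8); m[:, :362]=0;m[:,430:]=0;m[300:]=0;m[:215]=0
c=max(cv2.findContours(m,0,2)[0],key=cv2.contourArea); r=cv2.minAreaRect(c);print("box",r,ray("top",r[0],.08))
# slope of box face and lid top
for nm,mm in(("face",m>0),):
    q=W[mm];A=np.c_[q[:,:2],np.ones(len(q))];print(nm,np.linalg.lstsq(A,q[:,2],rcond=None)[0])
E
```

```text
top handle 165 (np.float64(302.76363636363635), np.float64(231.16969696969696)) depth med [ 0.5323 -0.0352  0.2051] z pct [0.1987 0.2051 0.2083] ray [array([ 0.5324, -0.0348,  0.201 ])]
  bar 158 [ 0.5323 -0.0361  0.205 ] [-0.0468  0.9989 -0.0019] [0.0167 0.1181 0.0168]
top stop 98 (np.float64(408.8979591836735), np.float64(256.2755102040816)) depth med [ 0.4609 -0.3464  0.0936] z pct [0.0881 0.0936 0.0984] ray [array([ 0.4603, -0.3486,  0.085 ]), array([ 0.4603, -0.346 ,  0.094 ])]
top start 26 (np.float64(386.5), np.float64(259.0)) depth med [ 0.4535 -0.2831  0.0843] z pct [0.0799 0.0843 0.0871] ray [array([ 0.4535, -0.2828,  0.085 ])]
scene handle 292 (np.float64(249.93150684931507), np.float64(189.38013698630138)) depth med [ 0.5363 -0.0445  0.205 ] z pct [0.1673 0.205  0.2082] ray [array([ 0.5391, -0.0448,  0.201 ])]
  bar 211 [ 0.536  -0.0427  0.2051] [ 0.0469 -0.9988 -0.0113] [0.0141 0.1177 0.0191]
scene stop 130 (np.float64(132.22307692307692), np.float64(262.7)) depth med [ 0.4655 -0.3489  0.0951] z pct [0.0879 0.0951 0.099 ] ray [array([ 0.4592, -0.3483,  0.085 ]), array([ 0.4649, -0.3488,  0.094 ])]
scene start 38 (np.float64(154.3421052631579), np.float64(247.07894736842104)) depth med [ 0.4562 -0.2854  0.0853] z pct [0.0815 0.0853 0.0894] ray [array([ 0.456 , -0.2853,  0.085 ])]
((304.15618896484375, 205.2650909423828), (93.7772445678711, 104.99198150634766), 86.05481719970703) [array([0.7387, 0.1148, 0.142 ]), array([ 0.7534, -0.1872,  0.142 ]), array([ 0.4848, -0.1956,  0.142 ]), array([0.4698, 0.0991, 0.142 ])]
box ((393.45947265625, 243.75674438476562), (53.59407043457031, 48.99089813232422), 80.53767395019531) [ 0.498  -0.3065  0.08  ]
face [ 0.2329 -0.05   -0.0499]
```

```bash
cat >> h.py <<'E'
from scipy.spatial.transform import Rotation as Ro
np.set_printoptions(precision=4,suppress=True)
def goto(pos,R,s=None):
    from cell import bot
    s=s or bot.sense(); q=s["orientation"]; C=Ro.from_quat(q,scalar_first=True)
    print("t",s["t"],"tcp",s["ee_pos"],"F",s["wrist_force"],"gap",s["finger_gap"])
    print("shift cm",C.inv().apply(np.array(pos)-s["ee_pos"])*100,"turn",(C.inv()*R).as_rotvec())
def frame(z,y):  # columns x,y,z with z exact
    z=np.array(z)/np.linalg.norm(z); y=np.array(y)-np.dot(y,z)*z; y/=np.linalg.norm(y)
    return Ro.from_matrix(np.c_[np.cross(y,z),y,z])
BY=0.166; BX=np.array([np.cos(BY),np.sin(BY),0]); BYv=np.array([-np.sin(BY),np.cos(BY),0])
BN=-np.sin(np.radians(20))*BX+np.array([0,0,np.cos(np.radians(20))])
RB=frame(-BN,-BYv); STOP=np.array([.4625,-.3475,.094])
E
python3 -c "
from h import *
goto(STOP+.05*BN+[-.0,0,.03],RB); goto(STOP+.02*BN,RB)"
```

```text
t 0.1 tcp [ 0.1797 -0.5983  0.2218] F [ 0.2805 -1.2038 -0.9109] gap 0.08700906208237036
shift cm [ 32.6052 -16.089    5.1021] turn [-0.0232  0.3488  0.1243]
t 0.1 tcp [ 0.1797 -0.5983  0.2218] F [ 0.2805 -1.2038 -0.9109] gap 0.08700906208237036
shift cm [ 33.6236 -15.9531  10.9209] turn [-0.0232  0.3488  0.1243]
```

Call:
apply_moves(moves=[4,-2,0,0,0.04,0.01,8,-4,0,0,0.09,0.03,12,-6,0.5,-0.01,0.13,0.05,16,-8,1,-0.01,0.17,0.06,20,-10,2,-0.01,0.21,0.08,24,-12,3,-0.02,0.26,0.09,28,-14,4,-0.02,0.3,0.11,31,-15.5,5,-0.02,0.34,0.12,32.6,-16.1,5.1,-0.02,0.349,0.124,32.6,-16.1,5.1,-0.02,0.349,0.124], claw=1)

```text
t: 1.1
ee_pos: [0.4467, -0.3491, 0.1715]
orientation: [-0.016, 0.981, 0.083, 0.173]
wrist_force: [-0.4, -0.5, -0.5]
finger_gap: 0.0148
```

Run:
```python
from h import *
from cell import bot,eyes
goto(STOP+.015*BN,RB)
for n in("scene","top"):
    p,d=eyes.camera(n); c=eyes.calibration(n); np.savez(f"{n}1.npz",p=p,d=d,K=c["K"],T=c["world_to_cam"])
    cv2.imwrite(f"pics/{n}1.png",p[:,:,::-1])
    T=c["world_to_cam"];s=bot.sense()["ee_pos"];q=c["K"]@(T[:3,:3]@s+T[:3,3]);print(n,q[:2]/q[2])
a=cv2.imread("pics/scene1.png")[170:330,60:260];b=cv2.imread("pics/top1.png")[170:330,300:500]
cv2.imwrite("pics/c1.png",cv2.resize(np.hstack([a,b]),None,fx=2,fy=2,interpolation=cv2.INTER_CUBIC))
```

```text
t 1.1 tcp [ 0.4467 -0.3491  0.1715] F [-0.4483 -0.5348 -0.5066] gap 0.014825724569197604
shift cm [-1.1601  0.1171  6.3215] turn [-0.0035  0.0003  0.0027]
scene [117.8514 241.3904]
top [419.9192 261.7323]
```

View pics/c1.png

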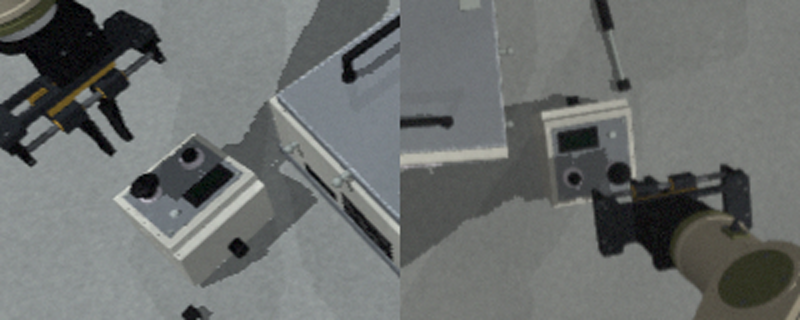

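The crop shows the nearly closed fingertips at about (118,138), next to the projected TCP at (116,143), so the calibration agrees with the picture. The stop button is just below them at (146,187) and is clear of the start button at (190,156).

Call:
apply_moves(moves=[-1.2,0.1,1,0,0,0,-1.2,0.1,3,0,0,0,-1.2,0.1,5,0,0,0,-1.2,0.1,6.3,0,0,0,-1.2,0.1,6.3,0,0,0,-1.2,0.1,6.3,0,0,0])

```text
t: 1.8
ee_pos: [0.4556, -0.3504, 0.1084]
orientation: [-0.015, 0.981, 0.082, 0.173]
wrist_force: [0.7, 0.2, 0.7]
finger_gap: 0.0002
```

Run:
```python
from h import *
from cell import bot,eyes
goto(STOP,RB)
p,d=eyes.camera("scene"); cv2.imwrite("pics/s2.png",cv2.resize(p[190:300,70:230,::-1],None,fx=4,fy=4,interpolation=cv2.INTER_CUBIC))
```

```text
t 1.8 tcp [ 0.4556 -0.3504  0.1084] F [0.736  0.193  0.6908] gap 0.00015249535310134297
shift cm [ 0.1977 -0.1702  1.6015] turn [-0.0018 -0.0001 -0.0005]
```

View pics/s2.png

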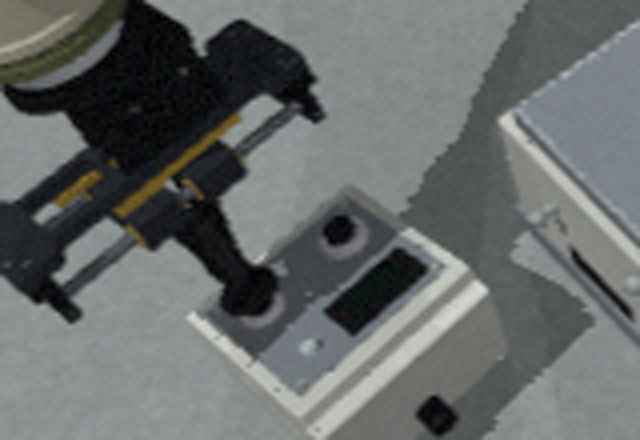

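The fingertips (about 245,285 in the crop) are directly over the stop button's head at (250,295). The start button at (340,232) is well clear, so I press in small steps.

Call:
apply_moves(moves=[0.2,-0.15,0.8,0,0,0,0.2,-0.15,1.4,0,0,0,0.2,-0.15,1.7,0,0,0,0.2,-0.15,1.7,0,0,0])

```text
t: 2.25
ee_pos: [0.4637, -0.3469, 0.093]
orientation: [-0.015, 0.981, 0.082, 0.173]
wrist_force: [-0.4, 0.8, 3.2]
finger_gap: 0.0005
```

Call:
apply_moves(moves=[0,0,0.2,0,0,0,0,0,0.3,0,0,0,0,0,0.3,0,0,0])

```text
t: 2.55
ee_pos: [0.4646, -0.3468, 0.0904]
orientation: [-0.015, 0.981, 0.082, 0.173]
wrist_force: [-0.6, 1.6, 4.9]
finger_gap: 0.0004
```

Call:
apply_moves(moves=[0,0,0.1,0,0,0,0,0,0.2,0,0,0,0,0,0.2,0,0,0])

```text
t: 2.85
ee_pos: [0.4649, -0.3469, 0.09]
orientation: [-0.015, 0.981, 0.082, 0.173]
wrist_force: [-12.3, 7.5, 23.1]
finger_gap: 0.0004
```

Force rose from 5 N to 27 N over 0.4 mm of travel, so the button is at its inner stop. I retract along its axis.

Call:
apply_moves(moves=[0,0,-0.5,0,0,0,0,0,-1.2,0,0,0,0,0,-3,0,0,0,0,0,-6,0,0,0,0,0,-10,0,0,0,0,0,-14,0,0,0,0,0,-14,0,0,0], claw=0)

```text
t: 3.55
ee_pos: [0.4177, -0.3577, 0.2252]
orientation: [-0.012, 0.981, 0.081, 0.175]
wrist_force: [0.5, -0.1, -0.4]
finger_gap: 0.0485
```

```bash
cat >> h.py <<'E'
MY=0.047; MX=np.array([np.cos(MY),np.sin(MY),0]); MYv=np.array([-np.sin(MY),np.cos(MY),0]); Z=np.array([0,0,1.])
BAR=np.array([.5345,-.039,.201])
def bar(a):  # bar centre at lid angle a
    f=lambda a:(-.185*np.cos(a)+.051*np.sin(a))*MX+(.185*np.sin(a)+.051*np.cos(a))*Z
    return BAR-f(0)+f(a)
def RH(tilt=0): return frame(-np.cos(tilt)*Z-np.sin(tilt)*MX,MX*np.cos(tilt)-np.sin(tilt)*Z)
E
python3 - <<'E'
from h import *
from cell import bot,eyes
for n in("scene","top"):
    p,d=eyes.camera(n); c=eyes.calibration(n); np.savez(f"{n}3.npz",p=p,d=d,K=c["K"],T=c["world_to_cam"])
    P,D,W,K,T=load(n,"3")
    P0,D0,W0,_,_=load(n,"0")
    w=(408,256) if n=="top" else (132,262)
    sl=np.s_[w[1]-4:w[1]+5,w[0]-4:w[0]+5]
    print(n,"stop z before/after",np.median(W0[sl][...,2]),np.median(W[sl][...,2]))
goto(BAR+[0,0,.019+.1],RH()); print("dist from base",np.hypot(*BAR[:2]))
print(bot.sense()["joint_pos"])
E
```

```text
scene stop z before/after 0.09623955319839528 0.09605258710315247
top stop z before/after 0.09425740304144492 0.09373390553030549
t 3.65 tcp [ 0.4176 -0.3555  0.2204] F [ 0.1416 -0.0485 -0.756 ] gap 0.056275855008286295
shift cm [ 19.1544 -29.2851  -3.611 ] turn [ 0.2535 -0.286  -1.436 ]
dist from base 0.5359209363329632
[ 1.0699  0.0426 -0.272   1.8518 -0.3146  1.0662 -0.4778]
```

Depth at the stop button reads the same before and after (0.096 / 0.094 m), so it has come back out. Next I rise and swing over the handle with the jaws along the mill's x.

Call:
apply_moves(moves=[1.7,0,-4.7,0,0,0,3.4,0,-9.4,0,0,0,5.6,-4.2,-8.6,0.025,-0.03,-0.14,7.8,-8.4,-7.8,0.05,-0.06,-0.29,10,-12.6,-7,0.075,-0.09,-0.43,12.2,-16.7,-6.1,0.1,-0.115,-0.57,14.4,-21,-5.3,0.13,-0.14,-0.72,16.6,-25,-4.5,0.15,-0.17,-0.86,19.2,-29.3,-3.6,0.177,-0.2,-1.0,19.2,-29.3,-3.6,0.2,-0.23,-1.15])

```text
t: 4.65
ee_pos: [0.5358, -0.0304, 0.3187]
orientation: [-0.004, 0.782, 0.622, 0.038]
wrist_force: [-0.4, -0.9, 0.1]
finger_gap: 0.0868
```

Run:
```python
from h import *
from cell import bot
goto(BAR+[0,0,-.019+.1],RH()); print(bot.sense()["joint_pos"])
```

```text
t 4.65 tcp [ 0.5358 -0.0304  0.3187] F [-0.3633 -0.9074  0.1201] gap 0.08684766984031332
shift cm [-1.102  -0.0832  3.6039] turn [ 0.0494 -0.0592 -0.2746]
[ 0.6431  0.1127 -0.6864  1.5505  0.0194  1.4473 -0.2677]
```

Call:
apply_moves(moves=[-0.4,0,1,0.02,-0.02,-0.1,-0.8,0,2,0.03,-0.04,-0.2,-1.1,-0.1,3.6,0.05,-0.06,-0.275,-1.1,-0.1,3.6,0.05,-0.06,-0.275,-1.1,-0.1,3.6,0.05,-0.06,-0.275])

```text
t: 5.15
ee_pos: [0.5332, -0.0463, 0.2824]
orientation: [0.0, 0.696, 0.718, -0.001]
wrist_force: [-0.2, 0.6, 0.4]
finger_gap: 0.0871
```

Run:
```python
from h import *
from cell import bot,eyes
goto(BAR+[0,0,-.019],RH())
p,d=eyes.camera("scene"); cv2.imwrite("pics/s4.png",cv2.resize(p[60:260,150:360,::-1],None,fx=3,fy=3,interpolation=cv2.INTER_CUBIC))
```

```text
t 5.15 tcp [ 0.5332 -0.0463  0.2824] F [-0.244   0.6312  0.391 ] gap 0.08710964238587644
shift cm [ 0.7448  0.1586 10.0375] turn [-0.0004  0.0014 -0.0168]
```

View pics/s4.png

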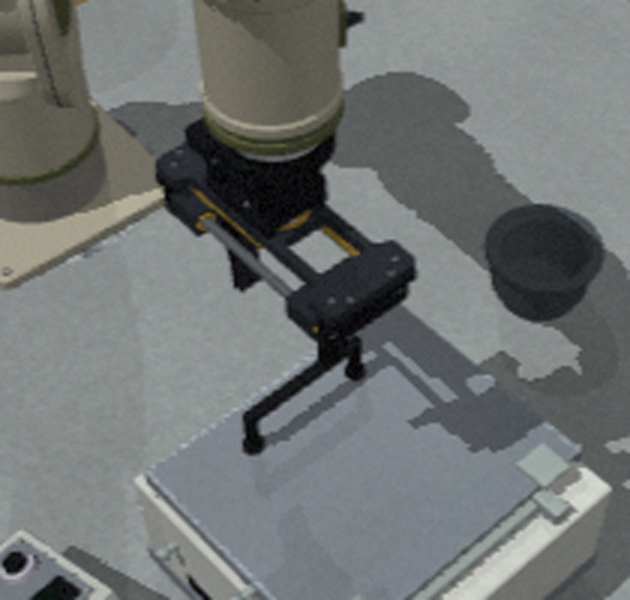

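The gripper is above the bow handle, with its jaws straddling the bar (bar from about (255,410) to (350,340) in the crop). I lower it.

Call:
apply_moves(moves=[0.7,0.15,2,0,0,-0.017,0.7,0.15,4.5,0,0,-0.017,0.7,0.15,7,0,0,-0.017,0.7,0.15,9,0,0,-0.017,0.7,0.15,10,0,0,-0.017,0.7,0.15,10,0,0,-0.017,0.7,0.15,10,0,0,-0.017])

```text
t: 5.9
ee_pos: [0.5353, -0.0401, 0.1843]
orientation: [0.002, 0.69, 0.724, -0.0]
wrist_force: [0.6, 0.2, 0.2]
finger_gap: 0.087
```

Call:
apply_moves(moves=[0,0,0,0,0,0,0,0,0,0,0,0,0,0,0,0,0,0,0,0,0,0,0,0,0,0,0,0,0,0,0,0,0,0,0,0,0,0,0,0,0,0,0,0,0,0,0,0], claw=1)

```text
t: 6.7
ee_pos: [0.5348, -0.0401, 0.1832]
orientation: [0.001, 0.69, 0.724, -0.001]
wrist_force: [-0.4, -0.8, -0.4]
finger_gap: 0.031
```

Run:
```python
from h import *
from cell import bot,eyes
goto(BAR+[0,0,-.019],RH())
s=bot.sense(); print(s["joint_pos"],s["ft_torque"])
```

```text
t 6.7 tcp [ 0.5348 -0.0401  0.1832] F [-0.3672 -0.7562 -0.3532] gap 0.030974859272599613
shift cm [ 0.1094 -0.0236  0.1224] turn [0.001  0.003  0.0016]
[ 0.6074  0.2314 -0.7021  1.7211  0.1602  1.2455 -0.0843] [-0.0016 -0.0801  0.0616]
```

Call:
apply_moves(moves=[0,0,0,0,0,0,0,0,0,0,0,0,0,0,0,0,0,0,0,0,0,0,0,0,0,0,0,0,0,0,0,0,0,0,0,0,0,0,0,0,0,0,0,0,0,0,0,0], claw=1)

```text
t: 7.5
ee_pos: [0.5331, -0.0402, 0.183]
orientation: [0.0, 0.69, 0.724, -0.002]
wrist_force: [-9.9, -0.8, 6.3]
finger_gap: 0.0112
```

Run:
```python
from h import *
from cell import bot,eyes
s=bot.sense(); print(s)
# path relative to present tool: lid angle steps, tilt = 0.35*a
C=Ro.from_quat(s["orientation"],scalar_first=True)
g0=s["ee_pos"]-.019*C.as_matrix()[:,2]
for k in range(0,61,5):
    a=np.radians(k); R=RH(.35*a)
    g=g0+bar(a)-bar(0); tcp=g+.019*R.as_matrix()[:,2]
    print(k,C.inv().apply(tcp-s["ee_pos"]).round(4)*100,(RH(0).inv()*R).as_rotvec().round(3),tcp.round(3))
```

```text
{'t': 7.5, 'joint_pos': array([ 0.6075,  0.2308, -0.7022,  1.7222,  0.1598,  1.2489, -0.0843]), 'qvel': array([ 0.0003,  0.0008, -0.0005, -0.0009, -0.0022, -0.0007,  0.0004]), 'effort': array([ -0.4884, -43.5701,  -5.3449, -39.4285,   0.3082,  -3.3036,
        -0.005 ]), 'ee_pos': array([ 0.5331, -0.0402,  0.183 ]), 'orientation': array([ 0.0002,  0.6897,  0.7241, -0.0022]), 'wrist_force': array([-9.9188, -0.8169,  6.2879]), 'ft_torque': array([-0.0477,  2.0742, -0.0204]), 'finger_gap': 0.011240581650975438}
0 [ 0.01  0.01 -0.  ] [0. 0. 0.] [ 0.533 -0.04   0.183]
5 [ 0.    0.46 -1.6 ] [ 0.031  0.    -0.   ] [ 0.538 -0.04   0.199]
10 [-0.01  1.05 -3.14] [ 0.061  0.    -0.   ] [ 0.544 -0.04   0.214]
15 [-0.01  1.77 -4.63] [ 0.092  0.    -0.   ] [ 0.551 -0.039  0.229]
20 [-0.02  2.62 -6.04] [ 0.122 -0.     0.   ] [ 0.559 -0.039  0.243]
25 [-0.02  3.58 -7.37] [ 0.153  0.    -0.   ] [ 0.569 -0.038  0.257]
30 [-0.03  4.66 -8.61] [ 0.183 -0.    -0.   ] [ 0.58  -0.038  0.269]
35 [-0.04  5.84 -9.75] [ 0.214  0.    -0.   ] [ 0.592 -0.037  0.28 ]
40 [ -0.04   7.12 -10.78] [ 0.244  0.    -0.   ] [ 0.605 -0.037  0.291]
45 [ -0.05   8.48 -11.68] [ 0.275 -0.     0.   ] [ 0.618 -0.036  0.3  ]
50 [ -0.05   9.91 -12.47] [ 0.305 -0.     0.   ] [ 0.632 -0.035  0.307]
55 [ -0.06  11.41 -13.12] [ 0.336 -0.    -0.   ] [ 0.647 -0.035  0.314]
60 [ -0.06  12.95 -13.64] [ 0.367 -0.     0.   ] [ 0.663 -0.034  0.319]
```

The bar is gripped (gap 11.2 mm). The small -x force means the bar is about 1.7 mm nearer than I commanded, so I start lifting with that offset removed.

Call:
apply_moves(moves=[0,-0.1,-0.3,0,0,0,0,0.05,-0.8,0.015,0,0,0,0.3,-1.6,0.031,0,0,0,0.6,-2.4,0.046,0,0,0,0.9,-3.14,0.061,0,0,0,1.25,-3.9,0.077,0,0,0,1.6,-4.63,0.092,0,0,0,2.05,-5.35,0.107,0,0,0,2.45,-6.04,0.122,0,0,0,2.45,-6.04,0.122,0,0])

```text
t: 8.5
ee_pos: [0.5589, -0.0388, 0.2438]
orientation: [-0.042, 0.688, 0.723, -0.046]
wrist_force: [-5.3, -0.8, -2.2]
finger_gap: 0.0108
```

```bash
cat > ang.py <<'E'
from h import *
from cell import bot,eyes
s=bot.sense(); C=Ro.from_quat(s["orientation"],scalar_first=True)
g=s["ee_pos"]-.019*C.as_matrix()[:,2]
B=np.array([.5325,-.039,.201]); h=B+.185*MX-.051*Z
r=g-h; x=r@MX; z=r[2]
a0=np.arctan2(.051,-.185); print("angle",np.degrees(a0-np.arctan2(z,x)),"radius",np.hypot(x,z),"nominal",np.hypot(.185,.051),"F",s["wrist_force"],"T",s["ft_torque"],s["finger_gap"])
print("j",s["joint_pos"],"t",s["t"])
a=a0-np.arctan2(z,x)
for n in("scene","top"):
    p,d=eyes.camera(n); c=eyes.calibration(n); np.savez(f"{n}L.npz",p=p,d=d,K=c["K"],T=c["world_to_cam"])
    P,D,W,K,T=load(n,"L")
    u=(W-h)@MX; v=(W-h)@MYv; w=W[...,2]-h[2]
    # lid upper face points: within the pan width, above the mill, off the handle
    hs=P.max(-1)-P.min(-1)
    m=(np.abs(v)<.13)&(D>0); xl=u*np.cos(a)-w*np.sin(a); zl=u*np.sin(a)+w*np.cos(a)
    m&=(xl<-.03)&(xl>-.21)&(np.abs(zl-.013)<.02)&(P.mean(-1)>60)
    if m.sum()>50:
        k=np.polyfit(u[m],w[m],1) if a<.8 else None
        q=np.c_[u[m],w[m]]; q0=np.median(q,0); e=np.linalg.svd(q-q0,full_matrices=False)[2][0]; e*=-np.sign(e[0])
        print(n,m.sum(),"lid angle by depth",np.degrees(np.arctan2(e[1],-e[0])),"zl median",np.median(zl[m]))
cv2.imwrite("pics/last.png",np.load("sceneL.npz")["p"][:,:,::-1])
# shifts to target angles
R0=C
for k in range(5*(int(np.degrees(a))//5+1),66,5):
    b=np.radians(k); f=lambda a:(-.185*np.cos(a)+.051*np.sin(a))*MX+(.185*np.sin(a)+.051*np.cos(a))*Z
    R=RH(.35*b); tcp=g+f(b)-f(a)+.019*R.as_matrix()[:,2]; print(k,C.inv().apply(tcp-s["ee_pos"]).round(4)*100,(C.inv()*R).as_rotvec().round(3))
E
python3 ang.py
```

```text
angle 20.37073624619276 radius 0.19260668631720462 nominal 0.19190101615155664 F [-5.3023 -0.7872 -2.198 ] T [-0.2352  1.0969  0.0665] 0.010808027772414179
j [ 0.5224  0.3519 -0.6888  1.4653  0.2114  1.5275 -0.1237] t 8.5
scene 6721 lid angle by depth 19.642119917128237 zl median 0.012605001450028075
top 1985 lid angle by depth 19.498481502329703 zl median 0.010164653615468248
25 [ 0.    0.74 -1.33] [0.029 0.003 0.001]
30 [-0.    1.67 -2.69] [0.059 0.003 0.001]
35 [-0.01  2.7  -3.96] [0.09  0.003 0.001]
40 [-0.01  3.84 -5.13] [0.121 0.003 0.001]
45 [-0.02  5.08 -6.2 ] [0.151 0.003 0.001]
50 [-0.02  6.41 -7.15] [0.182 0.003 0.001]
55 [-0.03  7.82 -7.98] [0.212 0.003 0.001]
60 [-0.03  9.29 -8.68] [0.243 0.003 0.001]
65 [-0.03 10.81 -9.24] [0.273 0.003 0.001]
```

Both cameras' lid slope (19.6°) agrees with the arm's figure (20.4°), and forces are small. I keep raising.

Call:
apply_moves(moves=[0,0.25,-0.5,0.01,0,0,0,0.74,-1.33,0.029,0,0,0,1.2,-2,0.045,0,0,0,1.67,-2.69,0.059,0,0,0,2.2,-3.33,0.075,0,0,0,2.7,-3.96,0.09,0,0,0,3.27,-4.55,0.105,0,0,0,3.84,-5.13,0.121,0,0,0,4.46,-5.67,0.136,0,0,0,4.46,-5.67,0.136,0,0])

```text
t: 9.6
ee_pos: [0.6099, -0.0363, 0.2964]
orientation: [-0.088, 0.684, 0.718, -0.095]
wrist_force: [-10.4, -1.4, 8.7]
finger_gap: 0.011
```

```bash
python3 ang.py
```

```text
angle 42.657303740301366 radius 0.19413807684948844 nominal 0.19190101615155664 F [-10.4458  -1.3959   8.6636] T [-0.5733  2.4236  0.1147] 0.010977888352027952
j [ 0.3671  0.5615 -0.6498  1.0931  0.2913  1.84   -0.1576] t 9.6
scene 6468 lid angle by depth 41.68388717096837 zl median 0.012372751138552346
top 1449 lid angle by depth 41.590604308542886 zl median 0.009765974090781115
45 [ 0.    0.52 -0.56] [0.016 0.004 0.   ]
50 [ 0.    1.71 -1.68] [0.046 0.004 0.   ]
55 [-0.    2.99 -2.69] [0.077 0.004 0.   ]
60 [-0.01  4.35 -3.58] [0.107 0.004 0.   ]
65 [-0.01  5.78 -4.35] [0.138 0.004 0.   ]
```

View pics/last.png

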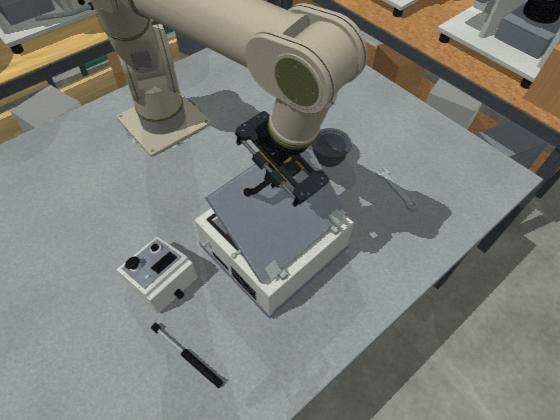

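The lid is half open and the handle is gripped at about (262,183), with everything else where it was. Depth reads 41.7° in both cameras, and a hinge shift of about 3 mm, fitted to the radius drift, explains the arm's 42.7°. Joint 6 (1.84, limit 2.06) is rising, so I stop tilting the tool and plan the rest with the corrected hinge.

```bash
sed -i 's/h=B+.185\*MX-.051\*Z/h=B+.1863*MX-.0474*Z/; s/R=RH(.35\*b)/R=RH(.26-.1*np.clip((b-.73)\/.32,0,1))/' ang.py; python3 ang.py
```

```text
angle 41.67237171150048 radius 0.19179811082757997 nominal 0.19190101615155664 F [-9.0931 -1.604   7.2828] T [-0.3478  2.055   0.0951] 0.011321667573228372
j [ 0.3679  0.5603 -0.65    1.0951  0.2909  1.8384 -0.1575] t 9.7
scene 6423 lid angle by depth 41.63308438833367 zl median 0.010528838817723651
top 1455 lid angle by depth 41.617033941122024 zl median 0.008266936165197858
45 [ 0.   0.8 -0.8] [-0.016  0.004  0.   ]
50 [-0.    2.1  -1.92] [-0.043  0.004  0.   ]
55 [-0.01  3.49 -2.93] [-0.07   0.004  0.   ]
60 [-0.01  4.97 -3.82] [-0.097  0.004  0.001]
65 [-0.01  6.46 -4.58] [-0.098  0.004  0.001]
```

Call:
apply_moves(moves=[0,0.3,-0.45,0,0,0,0,0.73,-0.9,-0.016,0,0,0,1.15,-1.3,-0.025,0,0,0,1.6,-1.68,-0.035,0,0,0,2.03,-2.02,-0.043,0,0,0,2.5,-2.38,-0.055,0,0,0,2.95,-2.7,-0.064,0,0,0,3.42,-3.03,-0.07,0,0,0,4,-3.4,-0.08,0,0,0,4,-3.4,-0.08,0,0])

```text
t: 10.8
ee_pos: [0.6579, -0.0339, 0.3193]
orientation: [-0.059, 0.687, 0.721, -0.064]
wrist_force: [-3.7, -2.0, 7.7]
finger_gap: 0.0111
```

```bash
python3 ang.py
```

```text
angle 57.25719239378924 radius 0.19314676576264755 nominal 0.19190101615155664 F [-3.6908 -2.0185  7.6585] T [-0.3639  1.1229  0.117 ] 0.011131409033937506
j [ 0.3228  0.6056 -0.6417  0.9627  0.3266  1.8401 -0.1498] t 10.8
scene 5653 lid angle by depth 57.128918314125535 zl median 0.010912484476882749
top 834 lid angle by depth 57.06830273557708 zl median 0.008384209771119543
60 [ 0.    0.85 -0.4 ] [-0.014  0.003  0.   ]
65 [ 0.    2.41 -1.03] [-0.015  0.003  0.   ]
```

Call:
apply_moves(moves=[0,0.3,-0.18,-0.005,0,0,0,0.6,-0.34,-0.01,0,0,0,0.9,-0.48,-0.014,0,0,0,0.9,-0.48,-0.014,0,0,0,0.9,-0.48,-0.014,0,0,0,0.9,-0.48,-0.014,0,0])

```text
t: 11.5
ee_pos: [0.6672, -0.0335, 0.3222]
orientation: [-0.055, 0.688, 0.721, -0.06]
wrist_force: [-4.4, -1.0, 5.4]
finger_gap: 0.0109
```

```bash
python3 ang.py
```

```text
angle 60.09098073657187 radius 0.193480378832244 nominal 0.19190101615155664 F [-4.3602 -1.0287  5.4028] T [-0.342   1.0789  0.0404] 0.010897882616235928
j [ 0.3126  0.6175 -0.6391  0.9359  0.3342  1.8409 -0.1479] t 11.5
scene 5432 lid angle by depth 59.961729682391855 zl median 0.011023376319384546
top 705 lid angle by depth 59.95965825472697 zl median 0.008724669711094854
65 [ 0.    1.53 -0.6 ] [-0.002  0.003  0.   ]
```

View pics/last.png

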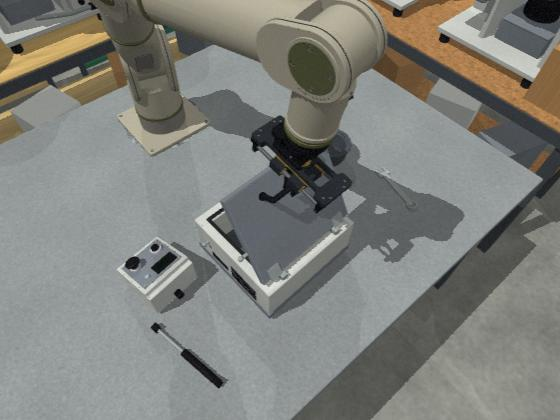

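The lid stands open with the gripper on the bar at about (278,190), and the box, stay and wrench are where they were. I hold for half a second to confirm it is steady, then hand in.

Call:
apply_moves(moves=[0,0,0,0,0,0,0,0,0,0,0,0,0,0,0,0,0,0,0,0,0,0,0,0,0,0,0,0,0,0])

```text
t: 12.1
ee_pos: [0.6672, -0.0335, 0.3221]
orientation: [-0.055, 0.688, 0.721, -0.06]
wrist_force: [-4.1, -2.1, 6.2]
finger_gap: 0.0111
```

```bash
python3 ang.py && python3 -c "
from cell import bot
print(bot.close_job())"
```

```text
angle 60.08182887155261 radius 0.19346082651820404 nominal 0.19190101615155664 F [-4.0683 -2.0939  6.2321] T [-0.3019  1.0607  0.0218] 0.011139593205599062
j [ 0.3126  0.6175 -0.6391  0.936   0.3343  1.8409 -0.148 ] t 12.1
scene 5437 lid angle by depth 59.955185959262586 zl median 0.011023872923078517
top 704 lid angle by depth 60.03486905907165 zl median 0.008741948792507837
65 [ 0.    1.54 -0.6 ] [-0.002  0.003  0.   ]
the job is handed in; nothing more can be done
None
```

I pressed the stop button fully in and let it come back out. Then I gripped the lid's handle, raised the lid in steps without letting go, and handed the job in at about 12 s, still holding it at 60°.

- **Stop button:** the force rose sharply from about 5 N to 27 N at the end of its travel, so it reached its inner stop. Afterwards the depth at the button matched the first pictures in both views to within 1 mm.
- **Lid angle:** at hand-in both cameras' depth read 60.0° and the arm's own position gave 60.1°. The angle held steady over the last half second, with the gripper closed on the bar (11.1 mm gap) and about 8 N at the wrist.
- **One disagreement:** partway up, the arm-based angle read about 1° more than the depth. I moved my hinge estimate by about 4 mm to fit, and the two then agreed. The handle radius still came out 1.5 mm above nominal, so the bar may sit slightly off the pad centre.
- **Left alone:** I never went near the start button. In the last picture the gas stay and wrench look unmoved. The bowl was partly hidden behind the gripper, so I could not see all of it.

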